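Gauge a roller's end gap with forked leaves

TASK

Find the narrow gap between the roller's end and the side frame of the reel stand: slide the forked gauge leaves down into it over the axle one at a time, thinnest first and without skipping one, until one binds, that is, drags because it has to push the sprung roller back. Leave that first binding leaf in the gap, fully home on the axle and let go, with all the other leaves hanging in the gauge block; never force a leaf, and leave everything else on the bench alone.

Things in the scene. Friction and masses are not known exactly. Their poses are not given: they have to be found in the camera images.
- frame: Half-built cable-reel stand, fixed: two upright black plastic side frames 260 long (x), 18 thick, tops 124 above the bench, on red feet, joined by two low tubes. Origin on the bench below the gap; y = 0 is the flat inner face of the +y frame (its plate spans y 0 to +18, solid for x -35 to 35); roller and other frame (inner face y = -200) lie to -y. x along the frames, y along the roller, z up.
- gap_mouth (a point): Top edge of the +y frame's inner face, above the axle: 124 above the bench, x = y = 0 of the stand, same axes. Below it the unknown gap runs from this face (y = 0) to the flat ring on the roller's near end cap (y = -gap), gap between 2 and 12. A leaf can be laid against this face above the roller (roller top 19 below this point), then slid down into the gap.
- roller (a point): Middle of the roller: aluminium, grey end caps, 60 in diameter, 165 long, axis along the stand's y, 75 above the bench (given where it hangs nominally, so not for measuring the gap). The cap's flat ring reaches 21 from the axis; outside it a steep bevel, 9 radial by 5.2 axial, leads in from above.
- roller_top (a point): Top of the roller, 105 above the bench. The roller is sprung towards the +y frame and rests on a clip: a leaf thicker than the gap must push it back, 5 N to start and 3 N per mm more; a thinner leaf feels nothing. Friction there is low (0.25): pushing a binding leaf down takes about 1.2 times the spring force on the bevel, half of it after.
- axle: Fixed steel axle of the roller, 12 in diameter. Origin: highest point of the axle at the +y frame's inner face, 81 above the bench, x = y = 0 of the stand; same axes. A leaf is fully home when its fork's root sits on the axle (leaf origin 50 above this point), its blade between frame and roller.
- rack: Wooden gauge block, fixed, 68 (x) by 246 (y) by 76 high, with five slots in a row at y = -92, -46, 0, 46, 92, each 44 (x) by 16 (y), open to the bench. Origin at the centre of its underside. Each slot holds one leaf hanging by its collar on the block's top (leaf origin 76 above the rack's), the leaves in any order, their axes along the rack's.
- leaf4: Gauge leaf 4 thick, 108 g: steel blade 36 wide (x), 4 thick (y), reaching 68 below a black collar 54 x 30 x 6; its lowest 18 are two prongs, slot 17 wide between, fork root 50 below the collar. Black grip on the collar, 18 wide (x; wider on thicker leaves), 16 thick, from 6 to 42 above the origin: pinch it across x. Origin: centre of the collar's underside, z up.
- leaf6: Gauge leaf 6 thick, 132 g: steel blade 36 wide (x), 6 thick (y), reaching 68 below a black collar 54 x 30 x 6; its lowest 18 are two prongs, slot 17 wide between, fork root 50 below the collar. Black grip on the collar, 24 wide (x; wider on thicker leaves), 16 thick, from 6 to 42 above the origin: pinch it across x. Origin: centre of the collar's underside, z up.
- leaf8: Gauge leaf 8 thick, 156 g: steel blade 36 wide (x), 8 thick (y), reaching 68 below a black collar 54 x 30 x 6; its lowest 18 are two prongs, slot 17 wide between, fork root 50 below the collar. Black grip on the collar, 30 wide (x; wider on thicker leaves), 16 thick, from 6 to 42 above the origin: pinch it across x. Origin: centre of the collar's underside, z up.
- leaf10: Gauge leaf 10 thick, 180 g: steel blade 36 wide (x), 10 thick (y), reaching 68 below a black collar 54 x 30 x 6; its lowest 18 are two prongs, slot 17 wide between, fork root 50 below the collar. Black grip on the collar, 36 wide (x; wider on thicker leaves), 16 thick, from 6 to 42 above the origin: pinch it across x. Origin: centre of the collar's underside, z up.
- leaf12: Gauge leaf 12 thick, 204 g: steel blade 36 wide (x), 12 thick (y), reaching 68 below a black collar 54 x 30 x 6; its lowest 18 are two prongs, slot 17 wide between, fork root 50 below the collar. Black grip on the collar, 42 wide (x; wider on thicker leaves), 16 thick, from 6 to 42 above the origin: pinch it across x. Origin: centre of the collar's underside, z up.
- driver: Screwdriver lying on the bench: a bystander, to be left alone.
- wrench: Open-ended wrench lying on the bench: a bystander, to be left alone.
- knob_a: Red clamp knob, 36 across, 40 high, on a steel washer: a bystander, to be left alone.
- knob_b: Another red clamp knob, 36 across, 40 high: a bystander, to be left alone.
- saddle: Red plastic tube saddle, 50 x 30, 28 high: a bystander, to be left alone.
- offcut: Offcut of aluminium tube, 22 across, 160 long: a bystander, to be left alone.
Things that resemble listed ones, but are neither listed nor needed, are in the scene too. Leave any white look-alike of the leaf10 alone. Leave any white look-alike of the leaf4 alone.

How it is judged:
On the way, in this order (a step that is already met when the one before it is completed fails the run):
1. the 4 mm leaf has been slid down into the gap, its prongs at least 8 mm past the bevel (z of leaf4 in the frame of frame below 0.156 m and x of leaf4 in the frame of frame between -0.012 and 0.012 m and y of leaf4 in the frame of frame between -0.022 and 0 m), for 0.1 s.
2. then either the 4 mm leaf has been left there, home and gripped, or the 6 mm leaf has been slid down into the gap likewise (((z of leaf4 in the frame of frame below 0.135 m and x of leaf4 in the frame of frame between -0.006 and 0.006 m and y of leaf4 in the frame of frame between -0.022 and 0 m and angle between leaf4's own z axis and vertical below 0.12 rad and contact force between leaf4 and frame between 3.5 and 11.8 N and contact force between leaf4 and the fingers below 0.1 N and linear speed of leaf4 below 0.01 m/s) or (z of leaf6 in the frame of frame below 0.156 m and x of leaf6 in the frame of frame between -0.012 and 0.012 m and y of leaf6 in the frame of frame between -0.022 and 0 m))), for 0.1 s.
At the end, for the whole second after the job is handed in: One leaf in the gap, fork root within 4 mm of the axle's top, 6 mm of its middle, 0.12 rad of upright, at rest, let go, pressed on the frame with 3.5 to 11.8 N (first binding leaf: 5 to 11 N; a loose one: about 0). The other four hang upright in the block, collars on its top (((z of leaf4 in the frame of frame below 0.135 m and x of leaf4 in the frame of frame between -0.006 and 0.006 m and y of leaf4 in the frame of frame between -0.022 and 0 m and angle between leaf4's own z axis and vertical below 0.12 rad and contact force between leaf4 and frame between 3.5 and 11.8 N and contact force between leaf4 and the fingers below 0.1 N and linear speed of leaf4 below 0.01 m/s) or (z of leaf6 in the frame of frame below 0.135 m and x of leaf6 in the frame of frame between -0.006 and 0.006 m and y of leaf6 in the frame of frame between -0.022 and 0 m and angle between leaf6's own z axis and vertical below 0.12 rad and contact force between leaf6 and frame between 3.5 and 11.8 N and contact force between leaf6 and the fingers below 0.1 N and linear speed of leaf6 below 0.01 m/s) or (z of leaf8 in the frame of frame below 0.135 m and x of leaf8 in the frame of frame between -0.006 and 0.006 m and y of leaf8 in the frame of frame between -0.022 and 0 m and angle between leaf8's own z axis and vertical below 0.12 rad and contact force between leaf8 and frame between 3.5 and 11.8 N and contact force between leaf8 and the fingers below 0.1 N and linear speed of leaf8 below 0.01 m/s) or (z of leaf10 in the frame of frame below 0.135 m and x of leaf10 in the frame of frame between -0.006 and 0.006 m and y of leaf10 in the frame of frame between -0.022 and 0 m and angle between leaf10's own z axis and vertical below 0.12 rad and contact force between leaf10 and frame between 3.5 and 11.8 N and contact force between leaf10 and the fingers below 0.1 N and linear speed of leaf10 below 0.01 m/s) or (z of leaf12 in the frame of frame below 0.135 m and x of leaf12 in the frame of frame between -0.006 and 0.006 m and y of leaf12 in the frame of frame between -0.022 and 0 m and angle between leaf12's own z axis and vertical below 0.12 rad and contact force between leaf12 and frame between 3.5 and 11.8 N and contact force between leaf12 and the fingers below 0.1 N and linear speed of leaf12 below 0.01 m/s)) and ((z of leaf4 in the frame of rack between 0.072 and 0.081 m and x of leaf4 in the frame of rack between -0.008 and 0.008 m and y of leaf4 in the frame of rack between -0.105 and 0.105 m and angle between leaf4's own z axis and vertical below 0.1 rad and linear speed of leaf4 below 0.01 m/s) or (z of leaf4 in the frame of frame below 0.156 m and x of leaf4 in the frame of frame between -0.012 and 0.012 m and y of leaf4 in the frame of frame between -0.022 and 0 m)) and ((z of leaf6 in the frame of rack between 0.072 and 0.081 m and x of leaf6 in the frame of rack between -0.008 and 0.008 m and y of leaf6 in the frame of rack between -0.105 and 0.105 m and angle between leaf6's own z axis and vertical below 0.1 rad and linear speed of leaf6 below 0.01 m/s) or (z of leaf6 in the frame of frame below 0.156 m and x of leaf6 in the frame of frame between -0.012 and 0.012 m and y of leaf6 in the frame of frame between -0.022 and 0 m)) and ((z of leaf8 in the frame of rack between 0.072 and 0.081 m and x of leaf8 in the frame of rack between -0.008 and 0.008 m and y of leaf8 in the frame of rack between -0.105 and 0.105 m and angle between leaf8's own z axis and vertical below 0.1 rad and linear speed of leaf8 below 0.01 m/s) or (z of leaf8 in the frame of frame below 0.156 m and x of leaf8 in the frame of frame between -0.012 and 0.012 m and y of leaf8 in the frame of frame between -0.022 and 0 m)) and ((z of leaf10 in the frame of rack between 0.072 and 0.081 m and x of leaf10 in the frame of rack between -0.008 and 0.008 m and y of leaf10 in the frame of rack between -0.105 and 0.105 m and angle between leaf10's own z axis and vertical below 0.1 rad and linear speed of leaf10 below 0.01 m/s) or (z of leaf10 in the frame of frame below 0.156 m and x of leaf10 in the frame of frame between -0.012 and 0.012 m and y of leaf10 in the frame of frame between -0.022 and 0 m)) and ((z of leaf12 in the frame of rack between 0.072 and 0.081 m and x of leaf12 in the frame of rack between -0.008 and 0.008 m and y of leaf12 in the frame of rack between -0.105 and 0.105 m and angle between leaf12's own z axis and vertical below 0.1 rad and linear speed of leaf12 below 0.01 m/s) or (z of leaf12 in the frame of frame below 0.156 m and x of leaf12 in the frame of frame between -0.012 and 0.012 m and y of leaf12 in the frame of frame between -0.022 and 0 m))); the robot touches nothing.
It fails at once if a leaf is forced: more than 20 N against the frame, or more than 30 N down on the axle (contact force between any of leaf4, leaf6, leaf8, leaf10, leaf12 and frame above 20 N or contact force between any of leaf4, leaf6, leaf8, leaf10, leaf12 and axle above 30 N).
It fails at once if a bystander on the bench is shifted by more than 25 mm (distance of any of driver, wrench, knob_a, knob_b, saddle, offcut from where it was at the start of the episode above 0.025 m).
It also fails if it takes over 72 s, if anything falls off the work surface, if the arm or the gripper's body presses on something with over 40 N, if the wrist force passes 120 N, or if a joint passes its speed limit or range.

ROBOT

A 6-joint arm with a two-finger parallel gripper is mounted at the origin on the work surface. World frame = base frame: x ahead of the robot, y to its left, z up, the work surface at z = 0. Lengths are in m, angles in rad, forces in N, time in s.
With the tool pointing down it reaches from about 0.275 to 0.75 m from the base axis. Payload 10.2 kg.
Tool frame: the origin (TCP) lies midway between the tips of the shut fingers; the grasp point (between the pads) lies 19 mm behind it; z points along the fingers, y is the line along which they close (so a half turn about z gives the same grasp; the last joint's range is limited). The gripper opens to 88 mm and grips with 3 to 60 N. Pads are 18 mm wide; open, the fingers measure 123 mm over their backs; the gripper's body (75 mm by 187 mm) begins 45 mm behind the grasp point.
Start: joints at [1.039, 0.313, 1.498, -0, 1.331, -0.223], TCP at [0.16, 0.5, 0.239] pointing down, gripper open.
Joint ranges: [-2.94, 2.94], [-0.97, 2.17], [0.19, 2.56], [-1.23, 4.37], [0.02, 3.11], [-2.88, 2.88]. Speed limits (rad/s): [2.39, 2.39, 3.01, 3.14, 3.14, 3.14].

INTERFACE

Orientations are given as a unit quaternion [x, y, z, w].
In Python, from station import ctrl gives the robot as it stands.
- The arm moves only by the tool carry_out, never from a script. Its argument "increments" is a list of rows, each a list of 5 numbers: the shift along the world's x, y, z in m, then the turn about the world's z in rad, then the opening, from 0 (shut) to 1 (fully open). A call has 1 to 20 rows; each row shifts and turns the commanded pose from where the row before left it; what a row does not reach is not made up. A row lasts 1/10 s, in which the tool goes at most 50 mm and 8.59 degrees, less where a joint would pass 70% of its speed; a pose out of reach is approached as far as the arm can. A call is refused whole if a number of a shift passes 0.05 or a number of a turn 0.15, either way. A call with a gripper value outside its range is refused whole. The fingers move at their own pace and stop on an object; the grip force is fixed at half the most. Time passes only in rows, so rows that do not move let the fingers close. It gives the time, the measured TCP pose, the force, the opening and the grip force at its end, in the units of the state.
- ctrl.get_state(): the state, without advancing time (a new reading comes with each control period).
- ctrl.camera(name): name is "scene" or "top" or "wrist"; returns the picture (384x512x3 uint8, red, green, blue); there is no depth.
- ctrl.camera_info(name): a dict with "fx", "fy", "cx", "cy" (pixels), "dist_coeffs" ([k1, k2, p1, p2, k3] as OpenCV has them; the pictures are not rectified), "view" (4x4, takes a point from world to camera coordinates). Camera axes: x right, y down, z forward; pixel columns grow to the right and rows downward; lengths in m; the calibration is good to about 2 mm. A picture is of the moment at which its call begins: read the wrist's pose just before it. camera_info takes no time and is no camera call; for the wrist camera it gives the pose at the moment of the call.
- ctrl.hand_in(): hands the job in; it is judged then, once.
The state is a dict: "clock": time; "joints": joint angles; "dq": joint speeds; "effort": joint torques, N m; "ee_pos": TCP position; "tcp_rot": TCP orientation; "wrist_force": force on the tool from outside, world axes, zero at the start; "ft_torque": the same for the moment, N m; "width": finger opening in m; "grasp_force": force on a finger pad.
Only numpy, scipy, OpenCV 4.12 (cv2) and the standard library are available. Lean on these libraries where they do the work, as an engineer would, in place of code of your own. Each camera call takes 0.05 s, during which the arm holds its last target. There are 200 camera calls.

## Working session

There is one attempt and no reset: what is moved stays moved. The work goes in short steps, Python scripts to look and compute and a tool call to move; the robot and the scene stay as the last step left them, time stands still between calls to the robot, and variables do not carry over. Pictures are saved under pics/ and viewed, at most 10 in all, crops included, and the job is handed in when it is done.

Besides the shell and the picture viewer there is one more tool, called after ">>>" by a JSON object that holds its "method" and its "body". carry_out: Moves the arm, as the interface text tells. Its arguments: {"type":"object","properties":{"increments":{"type":"array","items":{"type":"array","items":{"type":"number"}}}},"required":["increments"]}

```bash
mkdir -p pics; python3 - <<'E'
from station import ctrl
import cv2,numpy as np
for n in("top","scene"):
    im=ctrl.camera(n); cv2.imwrite(f"pics/{n}0.png",cv2.resize(im[:,:,::-1],(800,600),interpolation=cv2.INTER_CUBIC)); cv2.imwrite(f"pics/{n}_raw.png",im[:,:,::-1])
    i=ctrl.camera_info(n); print(n,i["fx"],i["cx"],i["cy"],i["dist_coeffs"],np.round(np.linalg.inv(i["view"]),3).tolist())
print(ctrl.get_state())
E
```

```text
top 448.7755716260418 255.106803685228 193.72429514635377 [0.01840154 0.         0.         0.         0.        ] [[-0.021, -0.989, 0.146, 0.386], [-1.0, 0.017, -0.024, 0.005], [0.022, -0.146, -0.989, 1.405], [0.0, 0.0, 0.0, 1.0]]
scene 417.0216068598557 258.82532899823826 196.34284821670403 [-0.10063634  0.          0.          0.          0.        ] [[-0.761, 0.54, -0.36, 0.961], [0.649, 0.642, -0.409, 0.46], [0.01, -0.545, -0.839, 1.059], [0.0, 0.0, 0.0, 1.0]]
{'clock': 0.1, 'joints': array([ 1.03857181e+00,  3.13398779e-01,  1.49831688e+00, -2.17582765e-05,
        1.33099723e+00, -2.23388344e-01]), 'dq': array([-0.00087939, -0.0004142 , -0.00184458,  0.00201189, -0.00010033,
        0.00108427]), 'effort': array([ 2.93013960e-03, -4.02810574e+01, -2.52642184e+01,  6.95571676e-02,
        3.42554727e-02, -9.89144928e-05]), 'ee_pos': array([0.15947782, 0.49997628, 0.23823252]), 'tcp_rot': array([ 1.53802553e-01,  9.88101443e-01, -5.24515120e-04, -1.96796952e-04]), 'wrist_force': array([-0.22867287, -0.23504716,  0.3233671 ]), 'ft_torque': array([-0.01592384, -0.00511026, -0.01860836]), 'grasp_force': 0.0, 'width': 0.08783110950948561}
```

View pics/top0.png

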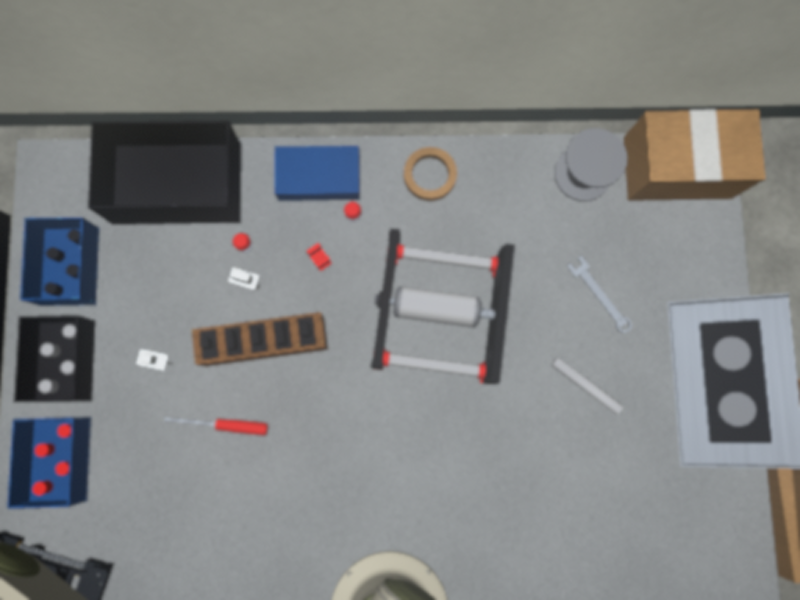

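View pics/scene0.png

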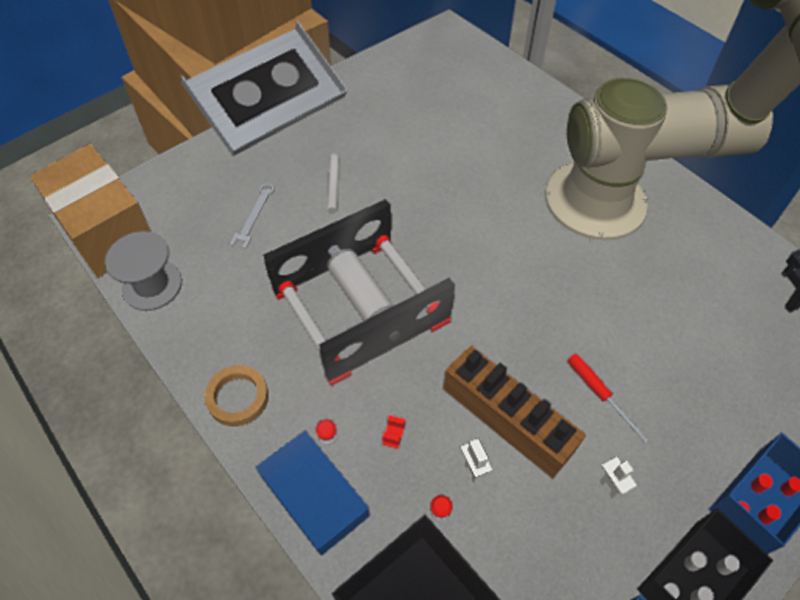

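The top view shows the gauge block (259,339) with five black-gripped leaves. The white look-alikes lie at (244,278) and (152,359). In the stand, the roller's left end (395,300) is close to the left frame, so that frame is +y. I'll make a rough fix from this, then an enlarged crop.

```bash
cat > h.py <<'E'
import numpy as np, cv2
from station import ctrl
def ray(i,uv):
    K=np.array([[i["fx"],0,i["cx"]],[0,i["fy"],i["cy"]],[0,0,1]])
    p=cv2.undistortPoints(np.array(uv,float).reshape(-1,1,2),K,np.array(i["dist_coeffs"])).reshape(-1,2)
    T=np.linalg.inv(i["view"]); return T[:3,3],np.c_[p,np.ones(len(p))]@T[:3,:3].T
def at(i,uv,z):
    o,d=ray(i,uv); return o+d*((z-o[2])/d[:,2])[:,None]
def proj(i,P):
    K=np.array([[i["fx"],0,i["cx"]],[0,i["fy"],i["cy"]],[0,0,1]]); V=np.array(i["view"])
    return cv2.projectPoints(np.array(P,float).reshape(-1,3),cv2.Rodrigues(V[:3,:3])[0],V[:3,3],K,np.array(i["dist_coeffs"]))[0].reshape(-1,2)
def yaw():
    from scipy.spatial.transform import Rotation as R
    m=R.from_quat(ctrl.get_state()["tcp_rot"]).as_matrix(); return np.arctan2(m[1,1],m[0,1])
E
python3 - <<'E'
from h import *
i=ctrl.camera_info("top")
s=512/800
print("rack",at(i,np.array([[193,331],[321,315],[326,347],[197,364]])*s,.076).round(3))
print("frame",at(i,np.array([[391,231],[400,231],[375,366],[384,368]])*s,.124).round(3))
print("roller",at(i,np.array([[397,303],[480,308]])*s,.1).round(3))
print("yaw",yaw())
w=ctrl.camera_info("wrist");T=np.linalg.inv(w["view"]);print(w["fx"],w["fy"],w["cx"],w["cy"],T.round(3))
im=cv2.imread("pics/top_raw.png")
cv2.imwrite("pics/crop1.png",cv2.resize(im[140:255,120:335],(800,428),interpolation=cv2.INTER_CUBIC))
E
```

```text
rack [[0.535 0.362 0.076]
 [0.561 0.12  0.076]
 [0.5   0.111 0.076]
 [0.473 0.353 0.076]]
frame [[ 0.711 -0.015  0.124]
 [ 0.711 -0.032  0.124]
 [ 0.46   0.019  0.124]
 [ 0.456  0.002  0.124]]
roller [[ 0.578 -0.024  0.1  ]
 [ 0.566 -0.181  0.1  ]]
yaw 1.2619654574775692
281.48189607213857 281.48189607213857 257.6847728063329 189.3738945013674 [[ 0.304  0.911  0.278  0.088]
 [ 0.953 -0.291 -0.09   0.524]
 [-0.001  0.292 -0.956  0.384]
 [ 0.     0.     0.     1.   ]]
```

View pics/crop1.png

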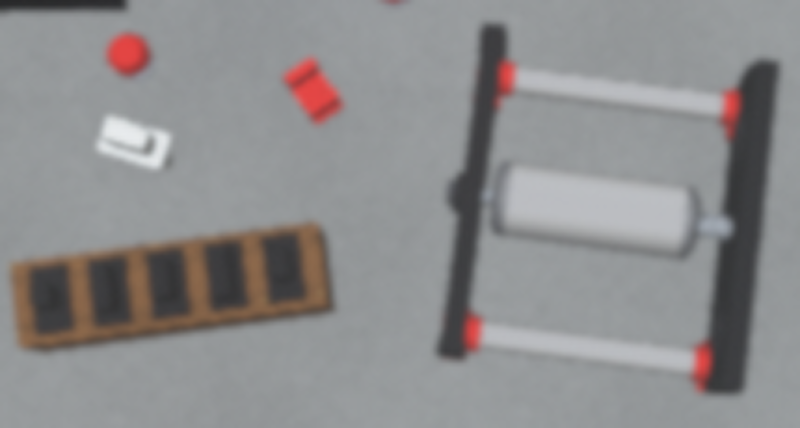

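The crop confirms five black grips in the wooden block (the white piece at (135,143) is a look-alike). The near-gap side is the left frame at x≈475, and the roller end is at (497,200). Next I'll move the wrist camera over the block.

>>> {"method": "carry_out", "body": {"increments": [[0.036,-0.031,0.006,-0.1155,1],[0.036,-0.031,0.006,-0.1155,1],[0.036,-0.031,0.006,-0.1155,1],[0.036,-0.031,0.006,-0.1155,1],[0.036,-0.031,0.006,-0.1155,1],[0.036,-0.031,0.006,-0.1155,1],[0.036,-0.031,0.006,-0.1155,1],[0.036,-0.031,0.006,-0.1155,1],[0.036,-0.031,0.006,-0.1155,1],[0.036,-0.031,0.006,-0.1155,1],[0,0,0,0,1],[0,0,0,0,1]]}}

```text
clock: 1.3
ee_pos: [0.5197, 0.1897, 0.2981]
tcp_rot: [0.669, 0.744, -0.0, -0.001]
wrist_force: [-1.0, 0.3, -0.0]
width: 0.088
grasp_force: 0.0
```

```bash
cat > snap.py <<'E'
import sys,pickle
from h import *
n,cam=sys.argv[1],"wrist"
s=ctrl.get_state(); i=ctrl.camera_info(cam); im=ctrl.camera(cam)[:,:,::-1]
cv2.imwrite(f"pics/{n}_raw.png",im); pickle.dump(i,open(f"pics/{n}.pkl","wb"))
cv2.imwrite(f"pics/{n}.png",cv2.resize(im,(800,600),interpolation=cv2.INTER_CUBIC))
print(s["clock"],s["ee_pos"].round(4),yaw().round(4),s["joints"].round(2))
E
python3 snap.py w1
```

```text
1.3 [0.5197 0.1897 0.2981] 0.1078 [0.14 0.34 1.3  0.   1.5  0.03]
```

View pics/w1.png

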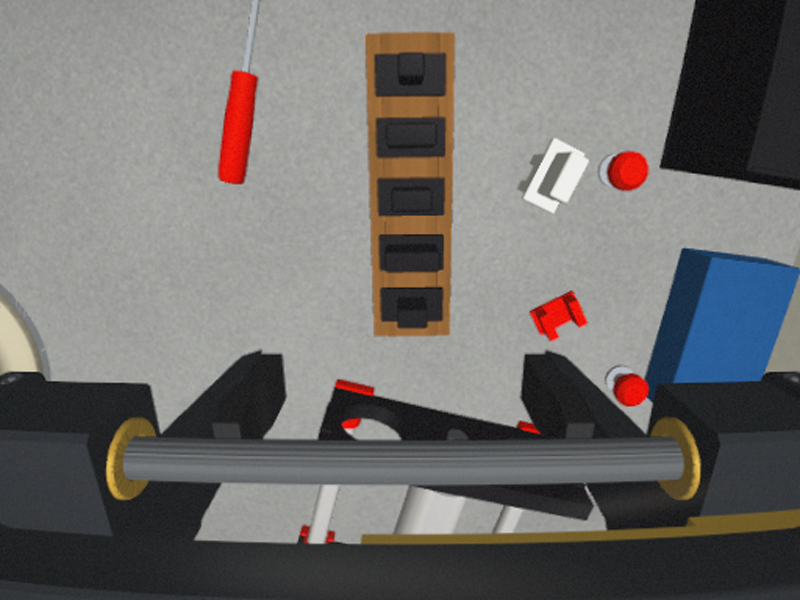

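Block seen lengthways: corners (366,34), (455,34), (375,335), (450,336). Grips at rows 70, 133, 199, 258 and 308 have different widths. I'll enlarge it to tell the leaves apart.

```bash
python3 - <<'E'
from h import *
im=cv2.imread("pics/w1_raw.png")
a=im[17:117,228:298];b=im[117:217,228:298]
cv2.imwrite("pics/crop2.png",cv2.resize(np.hstack([a,b]),None,fx=5.7,fy=5.7,interpolation=cv2.INTER_CUBIC))
E
```

```text
(no output)
```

View pics/crop2.png

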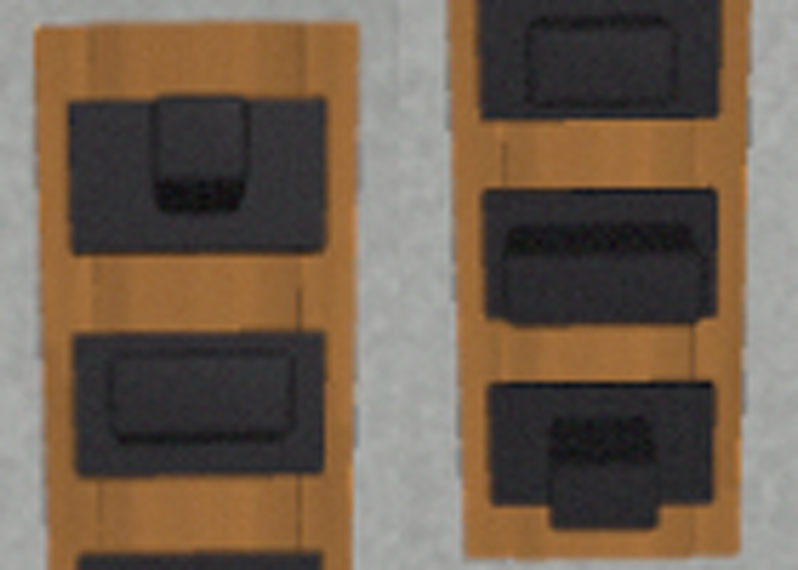

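Grip widths read about 18, 36, 30, 42 and 23 mm from +y to -y. So the order is leaf4 (top), leaf10, leaf8, leaf12, leaf6 (bottom).

```bash
python3 - <<'E'
from h import *
import pickle
i=pickle.load(open("pics/w1.pkl","rb"))
L=lambda p:[228+(p[0]+.5)/5.7-.5,17+(p[1]+.5)/5.7-.5]
Rr=lambda p:[228+(p[0]-399+.5)/5.7-.5,117+(p[1]+.5)/5.7-.5]
c=at(i,[L((35,26)),L((358,24)),Rr((466,556)),Rr((739,553))],.076);print(c.round(4),c.mean(0))
d=(c[0]+c[1]-c[2]-c[3])/2;print("len",np.linalg.norm(d),"yaw",np.arctan2(-d[0],d[1]), np.linalg.norm(c[1]-c[0]))
g=at(i,[L((151,139)),L((248,139)),Rr((550,495)),Rr((658,495)),L((110,395)),L((295,395))],.118)
print("grips",((g[0::2]+g[1::2])/2).round(4))
k=at(i,[L((199,176)),Rr((602,443))],.082);print("collars",k.round(4))
cc=c.mean(0)[:2];y=d[:2]/np.linalg.norm(d[:2])
for o in(.092,.046,0,-.046,-.092):print(o,(cc+y*o).round(4))
E
```

```text
[[0.4734 0.3577 0.076 ]
 [0.54   0.3652 0.076 ]
 [0.5017 0.1151 0.076 ]
 [0.5685 0.123  0.076 ]] [0.52089526 0.24024878 0.076     ]
len 0.24413314496643715 yaw 0.11674836706186995 0.06698986219821625
grips [[0.51   0.331  0.118 ]
 [0.5313 0.1495 0.118 ]
 [0.5156 0.2855 0.118 ]]
collars [[0.5104 0.331  0.082 ]
 [0.5315 0.1496 0.082 ]]
0.092 [0.5102 0.3316]
0.046 [0.5155 0.2859]
0 [0.5209 0.2402]
-0.046 [0.5263 0.1946]
-0.092 [0.5316 0.1489]
```

>>> {"method": "carry_out", "body": {"increments": [[0.013,-0.045,-0.012,-0.025,1],[0.013,-0.045,-0.012,-0.025,1],[0.013,-0.045,-0.012,-0.025,1],[0.013,-0.045,-0.012,-0.025,1],[0.013,-0.045,-0.012,-0.025,1],[0,-0.045,-0.012,-0.025,1],[0,-0.02,-0.01,-0.025,1],[0,0,0,-0.025,1],[0,0,0,0,1]]}}

```text
clock: 2.25
ee_pos: [0.5844, -0.0983, 0.2171]
tcp_rot: [0.739, 0.674, 0.0, -0.0]
wrist_force: [0.1, 0.1, -0.8]
width: 0.0882
grasp_force: 0.0
```

```bash
python3 snap.py w2
```

```text
2.25 [ 0.5844 -0.0983  0.2171] -0.0905 [-0.36  0.48  1.32  0.    1.35 -0.27]
```

View pics/w2.png

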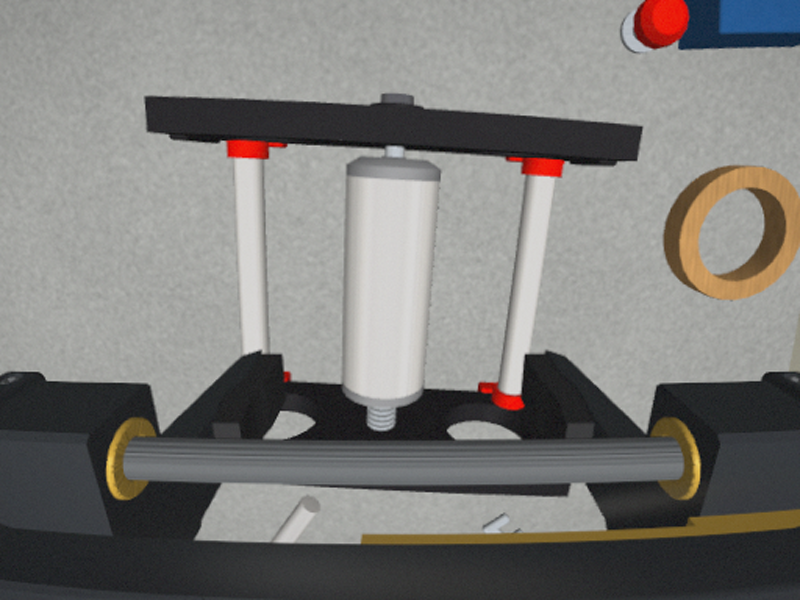

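The stand from above: the +y frame's top strip has corners (146,97), (147,131), (641,127), (639,160). The axle stub is at (395,150) and the cap's front edge at (395,158). I'll enlarge the strip.

```bash
python3 - <<'E'
from h import *
im=cv2.imread("pics/w2_raw.png")
im=cv2.convertScaleAbs(im,alpha=1.6,beta=20)
f=6
a=im[58:108,85:215];b=im[68:118,300:420];m=im[80:125,205:335]
r=lambda x:cv2.resize(x,None,fx=f,fy=f,interpolation=cv2.INTER_CUBIC)
b=np.hstack([b,np.zeros((50,10,3),np.uint8)])
cv2.imwrite("pics/crop3.png",r(np.vstack([a[:50],b[:50]]))[:600])
g=cv2.cvtColor(cv2.imread("pics/w2_raw.png"),cv2.COLOR_BGR2GRAY)
for c in(100,120,180,200,240,253,265,300,310,380,395):print(c,g[55:115,c].tolist())
E
```

```text
100 [166, 165, 170, 167, 166, 167, 122, 43, 42, 43, 42, 41, 43, 43, 44, 43, 40, 42, 41, 42, 39, 44, 44, 44, 40, 45, 45, 43, 42, 55, 134, 164, 165, 164, 162, 165, 164, 166, 170, 172, 173, 168, 168, 167, 169, 174, 173, 172, 171, 169, 170, 167, 167, 168, 168, 166, 170, 173, 175, 174]
120 [170, 169, 169, 168, 168, 167, 166, 79, 37, 42, 45, 42, 44, 43, 44, 48, 41, 44, 46, 43, 44, 47, 44, 43, 41, 44, 41, 42, 43, 44, 36, 28, 31, 22, 43, 127, 170, 170, 168, 166, 168, 170, 171, 168, 169, 171, 167, 168, 163, 161, 165, 170, 173, 170, 171, 172, 169, 170, 168, 170]
180 [170, 169, 165, 162, 164, 167, 165, 165, 169, 114, 42, 42, 43, 46, 44, 43, 43, 40, 46, 44, 44, 44, 47, 47, 42, 43, 44, 43, 44, 43, 42, 44, 40, 33, 40, 38, 43, 80, 64, 103, 158, 166, 166, 168, 171, 174, 171, 171, 169, 173, 180, 176, 171, 167, 168, 167, 172, 173, 173, 171]
200 [165, 166, 170, 173, 171, 168, 164, 169, 172, 172, 73, 42, 45, 42, 44, 41, 40, 44, 45, 42, 46, 47, 45, 46, 44, 45, 45, 46, 45, 45, 41, 44, 43, 40, 27, 24, 28, 59, 173, 171, 168, 168, 168, 169, 168, 165, 170, 174, 181, 182, 185, 183, 176, 173, 171, 171, 172, 171
[... 1251 characters left out ...]
7, 42, 47, 41, 43, 45, 45, 43, 45, 45, 46, 45, 30, 26, 37, 38, 102, 165, 166, 171, 170, 167, 166, 169, 170, 173, 173, 174, 173, 174, 173, 171]
380 [163, 163, 165, 168, 173, 175, 174, 172, 167, 162, 162, 163, 167, 167, 170, 173, 171, 174, 171, 170, 170, 168, 149, 47, 48, 45, 44, 43, 45, 44, 47, 46, 48, 48, 44, 45, 46, 43, 44, 45, 47, 45, 46, 47, 45, 44, 25, 22, 23, 19, 69, 134, 173, 171, 168, 166, 167, 167, 166, 161]
395 [166, 162, 159, 161, 166, 168, 171, 168, 165, 162, 167, 167, 167, 169, 169, 169, 169, 171, 171, 172, 170, 171, 170, 168, 72, 48, 47, 41, 47, 44, 45, 47, 47, 45, 43, 43, 43, 43, 44, 47, 43, 47, 43, 50, 47, 45, 48, 30, 128, 162, 161, 162, 163, 167, 165, 168, 169, 164, 163, 167]
```

View pics/crop3.png

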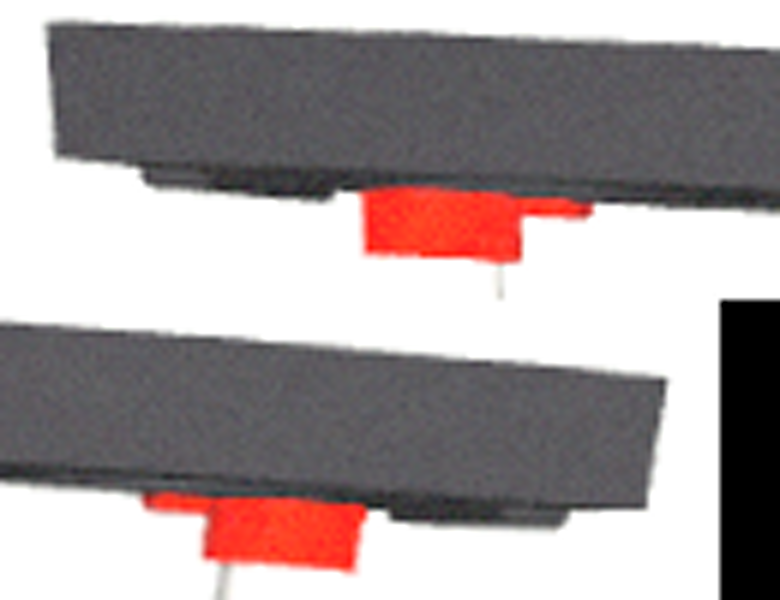

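```bash
python3 - <<'E'
from h import *
import pickle
i=pickle.load(open("pics/w2.pkl","rb"))
p=at(i,[[100,84.5],[200,88.6],[240,90.5],[253,91.5],[265,92.1],[300,94.5],[310,94.7],[380,100.5],[395,101.7]],.124)
k=np.polyfit(p[:,0],p[:,1],1);print(k,np.arctan(k[0]),(p[:,1]-np.polyval(k,p[:,0])).round(4))
e=at(i,[[94.2,84],[407.5,102.3],[92.7,61.5],[411,81]],.124);print(e.round(4),(e[0]+e[1])/2,np.linalg.norm(e[1]-e[0]),e.mean(0))
o=at(i,[[110,61.8],[400,79]],.124);print("outer",o, "thick",(o[:,1]-np.polyval(k,o[:,0]))*np.cos(k[0]))
# axle stub / roller centreline
print("axle",at(i,[[247,96],[258.5,96]],.081).mean(0))
print("roller edges",at(i,[[221,115],[282,115]],.075).round(4))
print("cap front top",at(i,[[253,100.5]],.105), "end of ring", at(i,[[253,93]],.081))
E
```

```text
[-0.15143609  0.07712194] -0.15029414126715426 [-0.     -0.0001  0.0001 -0.0001  0.     -0.0001  0.0003 -0.0001 -0.0001]
[[ 0.4593  0.0078  0.124 ]
 [ 0.7159 -0.0309  0.124 ]
 [ 0.462   0.0251  0.124 ]
 [ 0.7183 -0.0141  0.124 ]] [ 0.5876141  -0.01157674  0.124     ] 0.25946903472323524 [ 0.5888726  -0.00304531  0.124     ]
outer [[ 0.47641922  0.02300047  0.124     ]
 [ 0.7088912  -0.01197512  0.124     ]] thick [0.0178193  0.01804573]
axle [ 0.58754306 -0.01435815  0.081     ]
roller edges [[ 0.5542 -0.0293  0.075 ]
 [ 0.6147 -0.0349  0.075 ]]
cap front top [[ 0.58772825 -0.01885245  0.105     ]] end of ring [[ 0.58804787 -0.01163392  0.081     ]]
```

The fits hold up: edge length 259.5 against 260, thickness 17.9 against 18, and rack 244×67 against 246×68. Stand yaw is -0.150 with the gap mouth at (0.5876, -0.0116); rack yaw is 0.117. Now to leaf4 at (0.510, 0.331).

>>> {"method": "carry_out", "body": {"increments": [[-0.0075,0.0431,-0.006,0.021,1],[-0.0075,0.0431,-0.006,0.021,1],[-0.0075,0.0431,-0.006,0.021,1],[-0.0075,0.0431,-0.006,0.021,1],[-0.0075,0.0431,-0.006,0.021,1],[-0.0075,0.0431,-0.006,0.021,1],[-0.0075,0.0431,-0.006,0.021,1],[-0.0075,0.0431,-0.006,0.021,1],[-0.0075,0.0431,-0.006,0.021,1],[-0.0075,0.0431,-0.006,0.021,1],[0,0,-0.02,0,1],[0,0,0,0,1],[0,0,0,0,1]]}}

```text
clock: 3.6
ee_pos: [0.5091, 0.3318, 0.1376]
tcp_rot: [0.664, 0.748, 0.0, 0.0]
wrist_force: [-0.2, -0.0, 1.4]
width: 0.0881
grasp_force: 0.0
```

```bash
python3 -c "
from h import *
s=ctrl.get_state();print(s['ee_pos'],yaw(),s['wrist_force'])"
```

```text
[0.50906851 0.33179073 0.13756335] 0.11845549659658441 [-0.21304723 -0.04495399  1.36582784]
```

>>> {"method": "carry_out", "body": {"increments": [[0.0008,-0.0004,-0.03,0,1],[0,0,-0.02,0,1],[0,0,0,0,1],[0,0,0,0,0],[0,0,0,0,0],[0,0,0,0,0],[0,0,0,0,0],[0,0,0,0,0],[0,0,0,0,0]]}}

```text
clock: 4.5
ee_pos: [0.5104, 0.3308, 0.0869]
tcp_rot: [0.665, 0.747, 0.0, 0.0]
wrist_force: [-0.8, 0.4, -0.6]
width: 0.0426
grasp_force: 0.0
```

```bash
python3 -c "
from h import *
s=ctrl.get_state();print(s['ee_pos'],yaw(),s['wrist_force'])"
```

```text
[0.51040012 0.33081316 0.08687106] 0.1170133402831884 [-0.79912128  0.40279135 -0.61712661]
```

>>> {"method": "carry_out", "body": {"increments": [[0,0,0,0,0],[0,0,0,0,0],[0,0,0,0,0],[0,0,0,0,0],[0,0,0.01,0,0],[0,0,0.03,0,0],[0,0,0.045,0,0],[0,0,0.045,0,0],[0,0,0.005,0,0]]}}

```text
clock: 5.4
ee_pos: [0.5119, 0.3315, 0.2285]
tcp_rot: [0.664, 0.747, 0.005, 0.002]
wrist_force: [1.5, 0.6, -1.2]
width: 0.0176
grasp_force: 30.0
```

```bash
python3 -c "
from h import *
s=ctrl.get_state();print(s['ee_pos'],yaw(),s['wrist_force'],s['width'],s['grasp_force'])"
```

```text
[0.51193426 0.33152642 0.22846095] 0.11714931322925463 [ 1.48620447  0.56945035 -1.24021653] 0.01764448955736817 29.99991288408637
```

>>> {"method": "carry_out", "body": {"increments": [[0.0076,-0.0348,0,-0.0267,0],[0.0076,-0.0348,0,-0.0267,0],[0.0076,-0.0348,0,-0.0267,0],[0.0076,-0.0348,0,-0.0267,0],[0.0076,-0.0348,0,-0.0267,0],[0.0076,-0.0348,0,-0.0267,0],[0.0076,-0.0348,0,-0.0267,0],[0.0076,-0.0348,0,-0.0267,0],[0.0076,-0.0348,0,-0.0267,0],[0.0076,-0.0348,0,-0.0267,0],[0,0,0,0,0],[0,0,-0.015,0,0],[0,0,-0.01,0,0],[0,0,0,0,0],[0,0,0,0,0]]}}

```text
clock: 6.9
ee_pos: [0.5863, -0.0167, 0.1969]
tcp_rot: [0.758, 0.652, -0.0, -0.0]
wrist_force: [-0.6, -0.0, -1.1]
width: 0.0176
grasp_force: 30.0
```

```bash
cat > st.py <<'E'
from h import *
s=ctrl.get_state();p=s['ee_pos'];a=-.150;x=np.array([np.cos(a),np.sin(a)]);y=np.array([-x[1],x[0]]);d=p[:2]-[.5876,-.0116]
f=s['wrist_force']
print("t",round(s['clock'],2),"world",p.round(4),"yaw",round(yaw(),4),"stand x,y mm",round(1e3*(d@x),2),round(1e3*(d@y),2),"F sx,sy,z",(f[:2]@x).round(2),(f[:2]@y).round(2),f[2].round(2),"grip",s['grasp_force'].round(1),round(s['width'],4), "rot",s['tcp_rot'].round(4))
E
python3 st.py; python3 snap.py w3
python3 - <<'E'
from h import *
im=cv2.imread("pics/w3_raw.png")[60:330,130:410]
cv2.imwrite("pics/crop4.png",cv2.resize(im,None,fx=2.2,fy=2.2,interpolation=cv2.INTER_CUBIC))
E
```

```text
6.9 [ 0.5863 -0.0167  0.1969] -0.1493 [-0.23  0.48  1.37  0.    1.3  -0.08]Traceback (most recent call last):
  File "st.py", line 4, in <module>
    print("t",round(s['clock'],2),"world",p.round(4),"yaw",round(yaw(),4),"stand x,y mm",round(1e3*(d@x),2),round(1e3*(d@y),2),"F sx,sy,z",(f[:2]@x).round(2),(f[:2]@y).round(2),f[2].round(2),"grip",s['grasp_force'].round(1),round(s['width'],4), "rot",s['tcp_rot'].round(4))
                                                                                                                                                                                                      ^^^^^^^^^^^^^^^^^^^^^^
AttributeError: 'float' object has no attribute 'round'
```

View pics/crop4.png

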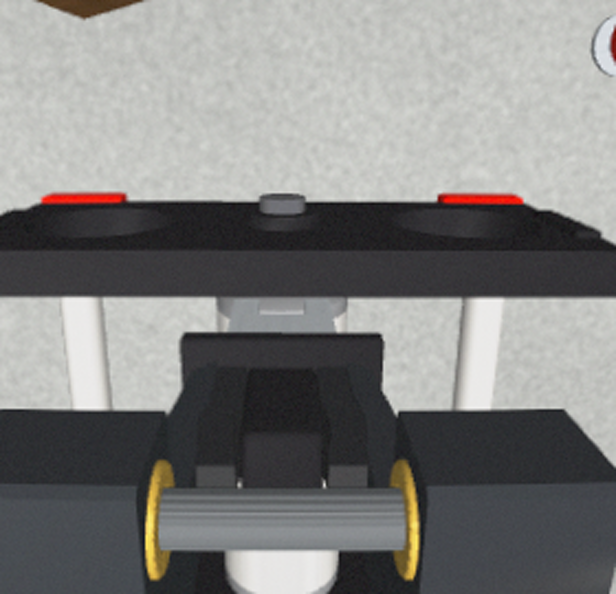

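Leaf4 is held square and centred on the axle bolt (collar 182–382, bolt at 282). Now a gentle touch on the frame face to calibrate y.

>>> {"method": "carry_out", "body": {"increments": [[0.0003,0.002,-0.003,0,0],[0,0,0,0,0],[0,0,0,0,0]]}}

```text
clock: 7.25
ee_pos: [0.5867, -0.0151, 0.1938]
tcp_rot: [0.758, 0.652, 0.0, 0.0]
wrist_force: [-0.8, -0.2, -0.7]
width: 0.0176
grasp_force: 30.0
```

```bash
sed -i "s/s\['grasp_force'\].round(1)/s['grasp_force']/" st.py; python3 st.py
```

```text
t 7.25 world [ 0.5867 -0.0151  0.1938] yaw -0.1497 stand x,y mm -0.38 -3.57 F sx,sy,z -0.79 -0.37 -0.75 grip 29.999874606728554 0.0176 rot [0.758  0.6522 0.     0.    ]
```

>>> {"method": "carry_out", "body": {"increments": [[0.0001,0.0007,0,0,0],[0,0,0,0,0],[0,0,0,0,0]]}}

```text
clock: 7.55
ee_pos: [0.5868, -0.0145, 0.1938]
tcp_rot: [0.758, 0.652, 0.0, 0.0]
wrist_force: [-0.1, 0.2, -1.4]
width: 0.0177
grasp_force: 30.0
```

```bash
python3 st.py
```

```text
t 7.55 world [ 0.5868 -0.0145  0.1938] yaw -0.15 stand x,y mm -0.37 -3.0 F sx,sy,z -0.09 0.2 -1.43 grip 29.999898271635175 0.0177 rot [0.7581 0.6521 0.     0.    ]
```

>>> {"method": "carry_out", "body": {"increments": [[0.0001,0.0005,0,0,0],[0,0,0,0,0],[0,0,0,0,0]]}}

```text
clock: 7.85
ee_pos: [0.5869, -0.0141, 0.1938]
tcp_rot: [0.758, 0.652, -0.0, 0.0]
wrist_force: [0.1, -0.5, -0.9]
width: 0.0179
grasp_force: 30.0
```

```bash
python3 st.py
```

```text
t 7.85 world [ 0.5869 -0.0141  0.1938] yaw -0.1501 stand x,y mm -0.34 -2.62 F sx,sy,z 0.21 -0.51 -0.85 grip 30.000025732442737 0.0179 rot [ 7.581e-01  6.521e-01 -1.000e-04  1.000e-04]
```

>>> {"method": "carry_out", "body": {"increments": [[0.0001,0.0006,0,0,0],[0,0,0,0,0],[0,0,0,0,0]]}}

```text
clock: 8.15
ee_pos: [0.587, -0.0137, 0.1937]
tcp_rot: [0.758, 0.652, -0.0, 0.0]
wrist_force: [-0.2, -3.1, -0.5]
width: 0.0178
grasp_force: 30.0
```

```bash
python3 st.py
```

```text
t 8.15 world [ 0.587  -0.0137  0.1937] yaw -0.1501 stand x,y mm -0.33 -2.13 F sx,sy,z 0.26 -3.13 -0.5 grip 30.000009136274457 0.0178 rot [ 7.581e-01  6.521e-01 -2.000e-04  2.000e-04]
```

>>> {"method": "carry_out", "body": {"increments": [[0.0001,0.0005,0,0,0],[0,0,0,0,0],[0,0,0,0,0]]}}

```text
clock: 8.45
ee_pos: [0.587, -0.0132, 0.1938]
tcp_rot: [0.758, 0.652, -0.0, 0.0]
wrist_force: [-1.2, -3.3, -1.0]
width: 0.0176
grasp_force: 30.0
```

```bash
python3 st.py
```

```text
t 8.45 world [ 0.587  -0.0132  0.1938] yaw -0.1501 stand x,y mm -0.32 -1.66 F sx,sy,z -0.7 -3.42 -1.04 grip 30.00036807730794 0.0176 rot [ 7.581e-01  6.521e-01 -2.000e-04  2.000e-04]
```

Contact with the face at reading ≈ -2.4, which agrees with the measured face to within 0.4 mm. I'll back off about 1.2 mm and slide down.

>>> {"method": "carry_out", "body": {"increments": [[-0.0001,-0.0013,0,0,0],[0,0,-0.007,0,0],[0,0,-0.007,0,0],[0,0,-0.005,0,0],[0,0,0,0,0]]}}

```text
clock: 8.95
ee_pos: [0.5866, -0.014, 0.1735]
tcp_rot: [0.758, 0.652, -0.001, -0.001]
wrist_force: [-1.6, -2.5, -1.3]
width: 0.0179
grasp_force: 30.0
```

```bash
python3 st.py
```

```text
t 8.95 world [ 0.5866 -0.014   0.1735] yaw -0.15 stand x,y mm -0.64 -2.57 F sx,sy,z -1.23 -2.71 -1.28 grip 30.00002701766789 0.0179 rot [ 7.581e-01  6.521e-01 -5.000e-04 -8.000e-04]
```

>>> {"method": "carry_out", "body": {"increments": [[0,0,-0.005,0,0],[0,0,-0.005,0,0],[0,0,-0.004,0,0],[0,0,0,0,0]]}}

```text
clock: 9.35
ee_pos: [0.5867, -0.0142, 0.1599]
tcp_rot: [0.758, 0.652, -0.0, -0.001]
wrist_force: [-1.0, -1.1, -2.0]
width: 0.0179
grasp_force: 30.0
```

```bash
python3 st.py
```

```text
t 9.35 world [ 0.5867 -0.0142  0.1599] yaw -0.15 stand x,y mm -0.53 -2.67 F sx,sy,z -0.8 -1.23 -2.02 grip 29.99998471699655 0.0179 rot [ 7.581e-01  6.521e-01 -4.000e-04 -5.000e-04]
```

Leaf4 is past the bevel with no vertical drag. I'll check the free play by nudging towards the roller.

>>> {"method": "carry_out", "body": {"increments": [[-0.0002,-0.0012,-0.005,0,0],[0,0,0,0,0],[0,0,0,0,0]]}}

```text
clock: 9.65
ee_pos: [0.5867, -0.0153, 0.1556]
tcp_rot: [0.758, 0.652, 0.0, -0.0]
wrist_force: [0.8, -0.3, -0.5]
width: 0.0177
grasp_force: 30.0
```

```bash
python3 st.py
```

```text
t 9.65 world [ 0.5867 -0.0153  0.1556] yaw -0.15 stand x,y mm -0.3 -3.77 F sx,sy,z 0.79 -0.18 -0.45 grip 29.999952614307404 0.0177 rot [ 7.581e-01  6.521e-01  0.000e+00 -2.000e-04]
```

>>> {"method": "carry_out", "body": {"increments": [[-0.0001,-0.001,0,0,0],[0,0,0,0,0],[0,0,0,0,0]]}}

```text
clock: 9.95
ee_pos: [0.5867, -0.0164, 0.1558]
tcp_rot: [0.758, 0.652, 0.0, 0.0]
wrist_force: [0.2, -0.5, -0.7]
width: 0.0177
grasp_force: 30.0
```

```bash
python3 st.py
```

```text
t 9.95 world [ 0.5867 -0.0164  0.1558] yaw -0.1501 stand x,y mm -0.15 -4.92 F sx,sy,z 0.27 -0.43 -0.71 grip 29.999972311779857 0.0177 rot [7.581e-01 6.521e-01 1.000e-04 0.000e+00]
```

Leaf4 runs freely over more than 2.5 mm, so it is loose. Back to its slot.

>>> {"method": "carry_out", "body": {"increments": [[0,0.0005,0.01,0,0],[0,0,0.03,0,0],[0,0,0.026,0,0],[-0.0076,0.0347,0,0.0267,0],[-0.0076,0.0347,0,0.0267,0],[-0.0076,0.0347,0,0.0267,0],[-0.0076,0.0347,0,0.0267,0],[-0.0076,0.0347,0,0.0267,0],[-0.0076,0.0347,0,0.0267,0],[-0.0076,0.0347,0,0.0267,0],[-0.0076,0.0347,0,0.0267,0],[-0.0076,0.0347,0,0.0267,0],[-0.0076,0.0347,0,0.0267,0],[0,0,-0.02,0,0],[0,0,-0.02,0,0],[0,0,0,0,0],[0,0,0,0,0]]}}

```text
clock: 11.65
ee_pos: [0.5109, 0.3311, 0.1828]
tcp_rot: [0.665, 0.747, 0.0, 0.0]
wrist_force: [-1.0, 0.4, -0.1]
width: 0.0179
grasp_force: 30.0
```

```bash
python3 st.py
```

```text
t 11.65 world [0.5109 0.3311 0.1828] yaw 0.1168 stand x,y mm -127.02 327.39 F sx,sy,z -1.08 0.23 -0.13 grip 29.99998128041625 0.0179 rot [6.646e-01 7.472e-01 4.000e-04 2.000e-04]
```

>>> {"method": "carry_out", "body": {"increments": [[-0.0004,-0.0002,-0.03,0,0],[0,0,-0.03,0,0],[0,0,-0.025,0,0],[0,0,-0.008,0,0],[0,0,-0.001,0,0],[0,0,0,0,0]]}}

```text
clock: 12.25
ee_pos: [0.5111, 0.3311, 0.0895]
tcp_rot: [0.665, 0.747, 0.001, 0.001]
wrist_force: [-0.2, 0.4, -0.6]
width: 0.0177
grasp_force: 30.0
```

```bash
python3 st.py
```

```text
t 12.25 world [0.5111 0.3311 0.0895] yaw 0.1168 stand x,y mm -126.82 327.47 F sx,sy,z -0.27 0.33 -0.62 grip 29.99996457248926 0.0177 rot [6.646e-01 7.472e-01 1.200e-03 6.000e-04]
```

>>> {"method": "carry_out", "body": {"increments": [[0,0,-0.0015,0,0],[0,0,0,0,0.6],[0,0,0,0,0.6],[0,0,0,0,0.6],[0,0,0.01,0,0.6],[0,0,0.04,0,0.6],[0.004,-0.036,0.003,0,0.6],[0.004,-0.036,0,0,0.6],[0.004,-0.036,0,0,0.6],[0.004,-0.037,0,0,0.6],[0.0043,-0.0367,0,0,0.6],[0,0,0,0,0.6],[0,0,0,0,0.6]]}}

```text
clock: 13.55
ee_pos: [0.5308, 0.1489, 0.1399]
tcp_rot: [0.665, 0.747, 0.0, 0.0]
wrist_force: [-0.0, -0.1, -0.3]
width: 0.053
grasp_force: 0.0
```

```bash
python3 st.py
```

```text
t 13.55 world [0.5308 0.1489 0.1399] yaw 0.1156 stand x,y mm -80.13 150.25 F sx,sy,z 0.01 -0.09 -0.27 grip 0.0 0.053 rot [6.651e-01 7.468e-01 4.000e-04 2.000e-04]
```

Over leaf6. Descend, grip, lift.

>>> {"method": "carry_out", "body": {"increments": [[0.0006,0.0005,-0.03,0,0.6],[0,0,-0.022,0,0.6],[0,0,-0.001,0,0.6],[0,0,0,0,0.6],[0,0,0,0,0],[0,0,0,0,0],[0,0,0,0,0],[0,0,0,0,0],[0,0,0,0,0],[0,0,0,0,0]]}}

```text
clock: 14.55
ee_pos: [0.5313, 0.1497, 0.0867]
tcp_rot: [0.665, 0.747, 0.0, 0.0]
wrist_force: [-0.9, -0.4, 5.0]
width: 0.0235
grasp_force: 30.0
```

```bash
python3 st.py
```

```text
t 14.55 world [0.5313 0.1497 0.0867] yaw 0.117 stand x,y mm -79.73 151.08 F sx,sy,z -0.79 -0.54 5.02 grip 30.00012220814824 0.0235 rot [6.646e-01 7.472e-01 2.000e-04 2.000e-04]
```

>>> {"method": "carry_out", "body": {"increments": [[0,0,0.01,0,0],[0,0,0.035,0,0],[0,0,0.045,0,0],[0,0,0.045,0,0],[0.0093,-0.0275,0,-0.0445,0],[0.0093,-0.0275,0,-0.0445,0],[0.0093,-0.0275,0,-0.0445,0],[0.0093,-0.0275,0,-0.0445,0],[0.0093,-0.0275,0,-0.0445,0],[0.0093,-0.0275,0,-0.0445,0],[0,0,0,0,0],[0,0,-0.01,0,0],[0,0,-0.005,0,0],[0,0,0,0,0],[0,0,0,0,0]]}}

```text
clock: 16.05
ee_pos: [0.5868, -0.0146, 0.2062]
tcp_rot: [0.758, 0.653, -0.0, -0.0]
wrist_force: [0.5, 0.8, -0.2]
width: 0.0239
grasp_force: 30.0
```

```bash
python3 st.py
```

```text
t 16.05 world [ 0.5868 -0.0146  0.2062] yaw -0.1488 stand x,y mm -0.35 -3.07 F sx,sy,z 0.35 0.89 -0.16 grip 29.999975776299834 0.0239 rot [ 7.577e-01  6.526e-01 -1.000e-04 -1.000e-04]
```

>>> {"method": "carry_out", "body": {"increments": [[0.0001,-0.0008,0,0,0],[0,0,-0.006,0,0],[0,0,-0.006,0,0],[0,0,0,0,0],[0,0,0,0,0]]}}

```text
clock: 16.55
ee_pos: [0.587, -0.0161, 0.194]
tcp_rot: [0.758, 0.652, -0.0, -0.0]
wrist_force: [-0.2, -0.6, -1.0]
width: 0.0236
grasp_force: 30.0
```

```bash
python3 st.py
```

```text
t 16.55 world [ 0.587  -0.0161  0.194 ] yaw -0.15 stand x,y mm 0.07 -4.57 F sx,sy,z -0.07 -0.62 -1.04 grip 29.999840995296836 0.0236 rot [ 7.581e-01  6.521e-01 -1.000e-04 -2.000e-04]
```

>>> {"method": "carry_out", "body": {"increments": [[0.0001,0.0006,0,0,0],[0,0,0,0,0],[0,0,0,0,0]]}}

```text
clock: 16.85
ee_pos: [0.5872, -0.0155, 0.1944]
tcp_rot: [0.758, 0.652, 0.0, 0.0]
wrist_force: [0.4, 0.7, -0.8]
width: 0.0241
grasp_force: 30.0
```

```bash
python3 st.py
```

```text
t 16.85 world [ 0.5872 -0.0155  0.1944] yaw -0.15 stand x,y mm 0.22 -3.93 F sx,sy,z 0.29 0.78 -0.77 grip 29.99989458359778 0.0241 rot [7.581e-01 6.521e-01 1.000e-04 1.000e-04]
```

>>> {"method": "carry_out", "body": {"increments": [[0.0001,0.0006,0,0,0],[0,0,0,0,0],[0,0,0,0,0]]}}

```text
clock: 17.15
ee_pos: [0.5873, -0.0149, 0.1942]
tcp_rot: [0.758, 0.652, 0.0, 0.0]
wrist_force: [0.5, -0.3, -2.1]
width: 0.0236
grasp_force: 30.0
```

```bash
python3 st.py
```

```text
t 17.15 world [ 0.5873 -0.0149  0.1942] yaw -0.15 stand x,y mm 0.17 -3.33 F sx,sy,z 0.51 -0.2 -2.14 grip 29.999929564073682 0.0236 rot [0.7581 0.6521 0.     0.    ]
```

>>> {"method": "carry_out", "body": {"increments": [[0,-0.0002,-0.007,0,0],[0,0,-0.007,0,0],[0,0,-0.006,0,0],[0,0,0,0,0]]}}

```text
clock: 17.55
ee_pos: [0.5868, -0.015, 0.1729]
tcp_rot: [0.758, 0.652, -0.001, -0.001]
wrist_force: [-0.1, 0.9, -0.3]
width: 0.0237
grasp_force: 30.0
```

```bash
python3 st.py
```

```text
t 17.55 world [ 0.5868 -0.015   0.1729] yaw -0.15 stand x,y mm -0.29 -3.48 F sx,sy,z -0.28 0.87 -0.31 grip 29.999933252111077 0.0237 rot [ 7.581e-01  6.521e-01 -6.000e-04 -9.000e-04]
```

>>> {"method": "carry_out", "body": {"increments": [[0,0,-0.005,0,0],[0,0,-0.004,0,0],[0,0,0,0,0]]}}

```text
clock: 17.85
ee_pos: [0.5871, -0.015, 0.1646]
tcp_rot: [0.758, 0.652, -0.0, -0.0]
wrist_force: [0.3, 1.5, -1.1]
width: 0.0237
grasp_force: 30.0
```

```bash
python3 st.py
```

```text
t 17.85 world [ 0.5871 -0.015   0.1646] yaw -0.15 stand x,y mm -0.02 -3.47 F sx,sy,z 0.11 1.55 -1.1 grip 29.99993654899299 0.0237 rot [ 7.581e-01  6.522e-01 -2.000e-04 -4.000e-04]
```

>>> {"method": "carry_out", "body": {"increments": [[0,0,-0.005,0,0],[0,0,-0.004,0,0],[0,0,0,0,0],[0,0,0,0,0]]}}

```text
clock: 18.25
ee_pos: [0.5872, -0.0151, 0.156]
tcp_rot: [0.758, 0.652, -0.0, -0.0]
wrist_force: [-0.2, 0.7, -2.1]
width: 0.0241
grasp_force: 30.0
```

```bash
python3 st.py
```

```text
t 18.25 world [ 0.5872 -0.0151  0.156 ] yaw -0.15 stand x,y mm 0.09 -3.49 F sx,sy,z -0.25 0.65 -2.08 grip 30.000175405293703 0.0241 rot [ 7.581e-01  6.521e-01 -1.000e-04 -2.000e-04]
```

No drag on leaf6 either (Fz is just its weight, Fy<1.5 N): loose. Return it to its slot.

>>> {"method": "carry_out", "body": {"increments": [[0,0,0.01,0,0],[0,0,0.03,0,0],[0,0,0.026,0,0],[-0.0093,0.0274,0,0.0445,0],[-0.0093,0.0274,0,0.0445,0],[-0.0093,0.0274,0,0.0445,0],[-0.0093,0.0274,0,0.0445,0],[-0.0093,0.0274,0,0.0445,0],[-0.0093,0.0274,0,0.0445,0],[0,0,-0.02,0,0],[0,0,-0.02,0,0],[0,0,0,0,0],[0,0,0,0,0]]}}

```text
clock: 19.55
ee_pos: [0.5319, 0.1491, 0.1834]
tcp_rot: [0.665, 0.747, 0.0, 0.0]
wrist_force: [0.8, -0.6, -1.3]
width: 0.0237
grasp_force: 30.0
```

```bash
python3 st.py
```

```text
t 19.55 world [0.5319 0.1491 0.1834] yaw 0.1168 stand x,y mm -79.12 150.56 F sx,sy,z 0.85 -0.45 -1.3 grip 29.999951049685478 0.0237 rot [6.646e-01 7.472e-01 3.000e-04 5.000e-04]
```

>>> {"method": "carry_out", "body": {"increments": [[-0.0003,0,-0.03,0,0],[0,0,-0.03,0,0],[0,0,-0.025,0,0],[0,0,-0.008,0,0],[0,0,-0.0025,0,0],[0,0,0,0,0],[0,0,0,0,0.7],[0,0,0,0,0.7],[0,0,0,0,0.7],[0,0,0.01,0,0.7],[0,0,0.042,0,0.7],[-0.0036,0.0303,0,0,0.7],[-0.0036,0.0303,0,0,0.7],[-0.0036,0.0303,0,0,0.7],[0,0,0,0,0.7],[0,0,0,0,0.7]]}}

```text
clock: 21.15
ee_pos: [0.5204, 0.2403, 0.1393]
tcp_rot: [0.664, 0.748, 0.0, 0.0]
wrist_force: [0.2, 0.4, 0.8]
width: 0.0616
grasp_force: 0.0
```

```bash
python3 st.py; python3 snap.py w4; python3 - <<'E'
from h import *
im=cv2.imread("pics/w4_raw.png")
cv2.imwrite("pics/crop5.png",cv2.resize(im[:,130:400],(562,800))[:600] if 0 else cv2.resize(im[0:384,100:420],(500,600),interpolation=cv2.INTER_CUBIC))
E
```

```text
t 21.15 world [0.5204 0.2403 0.1393] yaw 0.1181 stand x,y mm -104.13 239.03 F sx,sy,z 0.17 0.45 0.76 grip 0.0 0.0616 rot [6.641e-01 7.476e-01 1.000e-04 2.000e-04]
21.15 [0.5204 0.2403 0.1393] 0.117 [ 0.23  0.51  1.48 -0.    1.15  0.11]
```

View pics/crop5.png

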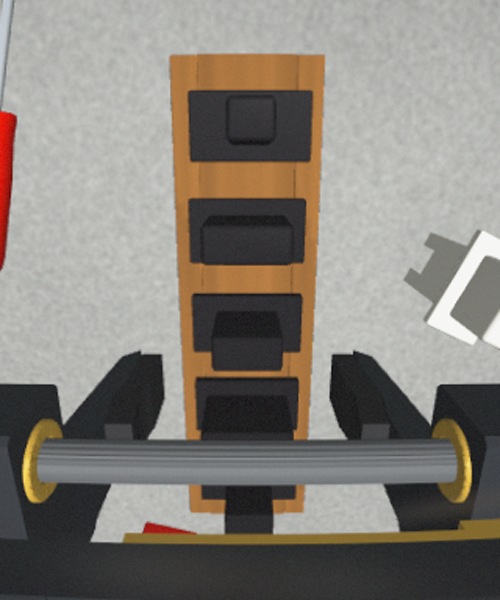

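Leaf4 hangs square in its slot again (250,125) and leaf6 is back at the bottom (250,495). Leaf8, the middle one at (248,325), is next.

>>> {"method": "carry_out", "body": {"increments": [[0.0003,0,-0.03,0,0.7],[0,0,-0.021,0,0.7],[0,0,-0.001,0,0.7],[0,0,0,0,0.7],[0,0,0,0,0],[0,0,0,0,0],[0,0,0,0,0],[0,0,0,0,0],[0,0,0,0,0],[0,0,0,0,0]]}}

```text
clock: 22.2
ee_pos: [0.5208, 0.2402, 0.0871]
tcp_rot: [0.665, 0.747, 0.0, 0.0]
wrist_force: [-0.2, 0.3, 2.6]
width: 0.0301
grasp_force: 30.0
```

```bash
python3 st.py
```

```text
t 22.2 world [0.5208 0.2402 0.0871] yaw 0.1171 stand x,y mm -103.72 239.0 F sx,sy,z -0.27 0.28 2.56 grip 30.000088373199105 0.0301 rot [6.645e-01 7.473e-01 1.000e-04 1.000e-04]
```

>>> {"method": "carry_out", "body": {"increments": [[0,0,0.01,0,0],[0,0,0.035,0,0],[0,0,0.045,0,0],[0,0,0.045,0,0],[0.0094,-0.0367,0,-0.0381,0],[0.0094,-0.0367,0,-0.0381,0],[0.0094,-0.0367,0,-0.0381,0],[0.0094,-0.0367,0,-0.0381,0],[0.0094,-0.0367,0,-0.0381,0],[0.0094,-0.0367,0,-0.0381,0],[0.0096,-0.0369,0,-0.0384,0],[0,0,0,0,0],[0,0,-0.012,0,0],[0,0,-0.01,0,0],[0,0,-0.006,0,0],[0,0,0,0,0],[0,0,0,0,0]]}}

```text
clock: 23.9
ee_pos: [0.5867, -0.0164, 0.1938]
tcp_rot: [0.758, 0.652, 0.0, 0.0]
wrist_force: [-0.1, 0.4, -2.2]
width: 0.03
grasp_force: 30.0
```

```bash
python3 st.py
```

```text
t 23.9 world [ 0.5867 -0.0164  0.1938] yaw -0.1491 stand x,y mm -0.21 -4.86 F sx,sy,z -0.14 0.39 -2.22 grip 29.999931883066893 0.03 rot [0.7578 0.6525 0.     0.    ]
```

>>> {"method": "carry_out", "body": {"increments": [[0,0.0002,0,0,0],[0,0,0,0,0],[0,0,0,0,0]]}}

```text
clock: 24.2
ee_pos: [0.5867, -0.0167, 0.194]
tcp_rot: [0.758, 0.652, 0.0, 0.0]
wrist_force: [0.1, -0.0, -2.2]
width: 0.0301
grasp_force: 30.0
```

```bash
python3 st.py
```

```text
t 24.2 world [ 0.5867 -0.0167  0.194 ] yaw -0.1499 stand x,y mm -0.09 -5.17 F sx,sy,z 0.08 -0.0 -2.16 grip 29.99997823499143 0.0301 rot [7.581e-01 6.522e-01 1.000e-04 2.000e-04]
```

>>> {"method": "carry_out", "body": {"increments": [[0,0.0005,0,0,0],[0,0,0,0,0],[0,0,0,0,0]]}}

```text
clock: 24.5
ee_pos: [0.5867, -0.0162, 0.1937]
tcp_rot: [0.758, 0.652, 0.0, 0.0]
wrist_force: [0.1, 0.6, -1.8]
width: 0.0294
grasp_force: 30.0
```

```bash
python3 st.py
```

```text
t 24.5 world [ 0.5867 -0.0162  0.1937] yaw -0.15 stand x,y mm -0.22 -4.72 F sx,sy,z -0.01 0.59 -1.8 grip 29.999957839027047 0.0294 rot [0.7581 0.6521 0.     0.    ]
```

>>> {"method": "carry_out", "body": {"increments": [[0.0001,0.0004,0,0,0],[0,0,0,0,0],[0,0,0,0,0]]}}

```text
clock: 24.8
ee_pos: [0.5868, -0.0158, 0.1937]
tcp_rot: [0.758, 0.652, -0.0, -0.0]
wrist_force: [0.8, 0.2, -2.3]
width: 0.0298
grasp_force: 30.0
```

```bash
python3 st.py
```

```text
t 24.8 world [ 0.5868 -0.0158  0.1937] yaw -0.15 stand x,y mm -0.19 -4.31 F sx,sy,z 0.73 0.36 -2.32 grip 30.000008549541235 0.0298 rot [ 0.7581  0.6521 -0.     -0.    ]
```

Roughly at the face. Slide down in small steps, watching Fz and Fy.

>>> {"method": "carry_out", "body": {"increments": [[0,0,-0.006,0,0],[0,0,-0.006,0,0],[0,0,0,0,0],[0,0,0,0,0]]}}

```text
clock: 25.2
ee_pos: [0.5867, -0.0158, 0.1814]
tcp_rot: [0.758, 0.652, -0.0, -0.0]
wrist_force: [0.4, -0.1, -1.2]
width: 0.0298
grasp_force: 30.0
```

```bash
python3 st.py
```

```text
t 25.2 world [ 0.5867 -0.0158  0.1814] yaw -0.15 stand x,y mm -0.27 -4.32 F sx,sy,z 0.4 -0.03 -1.2 grip 29.999982314184308 0.0298 rot [ 7.581e-01  6.521e-01 -2.000e-04 -2.000e-04]
```

>>> {"method": "carry_out", "body": {"increments": [[0,0,-0.003,0,0],[0,0,0,0,0],[0,0,0,0,0]]}}

```text
clock: 25.5
ee_pos: [0.5868, -0.0158, 0.1787]
tcp_rot: [0.758, 0.652, -0.0, 0.0]
wrist_force: [0.7, -0.3, -0.8]
width: 0.0297
grasp_force: 30.0
```

```bash
python3 st.py
```

```text
t 25.5 world [ 0.5868 -0.0158  0.1787] yaw -0.15 stand x,y mm -0.19 -4.32 F sx,sy,z 0.7 -0.17 -0.84 grip 29.999942248687148 0.0297 rot [ 0.7581  0.6521 -0.      0.    ]
```

>>> {"method": "carry_out", "body": {"increments": [[0,0,-0.003,0,0],[0,0,0,0,0],[0,0,0,0,0]]}}

```text
clock: 25.8
ee_pos: [0.5868, -0.0158, 0.1757]
tcp_rot: [0.758, 0.652, -0.0, -0.0]
wrist_force: [0.5, 0.4, -1.9]
width: 0.0296
grasp_force: 30.0
```

```bash
python3 st.py
```

```text
t 25.8 world [ 0.5868 -0.0158  0.1757] yaw -0.15 stand x,y mm -0.21 -4.3 F sx,sy,z 0.39 0.48 -1.95 grip 29.99995255842805 0.0296 rot [ 0.7581  0.6521 -0.     -0.    ]
```

>>> {"method": "carry_out", "body": {"increments": [[0,0,-0.003,0,0],[0,0,0,0,0],[0,0,0,0,0]]}}

```text
clock: 26.1
ee_pos: [0.5869, -0.0158, 0.1725]
tcp_rot: [0.758, 0.652, 0.0, 0.0]
wrist_force: [2.1, 0.2, -4.1]
width: 0.03
grasp_force: 30.0
```

```bash
python3 st.py
```

```text
t 26.1 world [ 0.5869 -0.0158  0.1725] yaw -0.15 stand x,y mm -0.08 -4.26 F sx,sy,z 2.04 0.49 -4.07 grip 30.00597534701228 0.03 rot [7.581e-01 6.521e-01 1.000e-04 0.000e+00]
```

>>> {"method": "carry_out", "body": {"increments": [[0,0,-0.004,0,0],[0,0,-0.002,0,0],[0,0,0,0,0],[0,0,0,0,0]]}}

```text
clock: 26.5
ee_pos: [0.5869, -0.0158, 0.1668]
tcp_rot: [0.758, 0.652, 0.0, 0.0]
wrist_force: [2.7, 0.4, 0.5]
width: 0.0298
grasp_force: 30.0
```

```bash
python3 st.py
```

```text
t 26.5 world [ 0.5869 -0.0158  0.1668] yaw -0.15 stand x,y mm -0.02 -4.28 F sx,sy,z 2.64 0.77 0.52 grip 30.00323505140841 0.0298 rot [7.581e-01 6.521e-01 2.000e-04 2.000e-04]
```

Fz has risen from -1.9 to +0.5 N. That is about 2.4 N of drag, as a light bind would give. Continue down gently.

>>> {"method": "carry_out", "body": {"increments": [[0,0,-0.004,0,0],[0,0,-0.004,0,0],[0,0,0,0,0]]}}

```text
clock: 26.8
ee_pos: [0.5866, -0.0158, 0.1579]
tcp_rot: [0.758, 0.652, -0.0, -0.0]
wrist_force: [2.5, 1.5, -1.4]
width: 0.0298
grasp_force: 30.0
```

```bash
python3 st.py
```

```text
t 26.8 world [ 0.5866 -0.0158  0.1579] yaw -0.15 stand x,y mm -0.34 -4.25 F sx,sy,z 2.3 1.82 -1.36 grip 30.00792457256466 0.0298 rot [ 7.581e-01  6.521e-01 -1.000e-04 -3.000e-04]
```

>>> {"method": "carry_out", "body": {"increments": [[0,0,-0.004,0,0],[0,0,-0.004,0,0],[0,0,0,0,0]]}}

```text
clock: 27.1
ee_pos: [0.5866, -0.0157, 0.1498]
tcp_rot: [0.758, 0.652, -0.0, -0.0]
wrist_force: [2.6, 1.3, -3.4]
width: 0.0302
grasp_force: 30.0
```

```bash
python3 st.py
```

```text
t 27.1 world [ 0.5866 -0.0157  0.1498] yaw -0.15 stand x,y mm -0.39 -4.18 F sx,sy,z 2.4 1.73 -3.44 grip 30.006244434043765 0.0302 rot [ 7.581e-01  6.521e-01 -2.000e-04 -4.000e-04]
```

>>> {"method": "carry_out", "body": {"increments": [[0,0,-0.003,0,0],[0,0,-0.003,0,0],[0,0,0,0,0]]}}

```text
clock: 27.4
ee_pos: [0.5867, -0.0157, 0.1442]
tcp_rot: [0.758, 0.652, -0.0, -0.0]
wrist_force: [1.4, 1.8, -1.1]
width: 0.0298
grasp_force: 30.0
```

```bash
python3 st.py
```

```text
t 27.4 world [ 0.5867 -0.0157  0.1442] yaw -0.15 stand x,y mm -0.31 -4.21 F sx,sy,z 1.13 1.94 -1.08 grip 30.00301661901176 0.0298 rot [ 7.581e-01  6.521e-01 -1.000e-04 -2.000e-04]
```

Readings are ambiguous. I'll nudge towards the roller: if the leaf is bound, the spring answers with ≥5 N; if loose, there is nothing.

>>> {"method": "carry_out", "body": {"increments": [[-0.0001,-0.0007,0,0,0],[0,0,0,0,0],[0,0,0,0,0]]}}

```text
clock: 27.7
ee_pos: [0.5866, -0.0162, 0.1442]
tcp_rot: [0.758, 0.652, 0.0, -0.0]
wrist_force: [3.3, 4.0, -2.8]
width: 0.0299
grasp_force: 30.0
```

```bash
python3 st.py
```

```text
t 27.7 world [ 0.5866 -0.0162  0.1442] yaw -0.15 stand x,y mm -0.35 -4.68 F sx,sy,z 2.71 4.47 -2.77 grip 30.004043052904308 0.0299 rot [ 7.581e-01  6.521e-01  1.000e-04 -5.000e-04]
```

>>> {"method": "carry_out", "body": {"increments": [[-0.0001,-0.0007,0,0,0],[0,0,0,0,0],[0,0,0,0,0]]}}

```text
clock: 28.0
ee_pos: [0.5865, -0.0166, 0.1442]
tcp_rot: [0.758, 0.652, 0.0, -0.001]
wrist_force: [4.0, 4.7, -3.1]
width: 0.0296
grasp_force: 30.0
```

```bash
python3 st.py
```

```text
t 28.0 world [ 0.5865 -0.0166  0.1442] yaw -0.15 stand x,y mm -0.35 -5.14 F sx,sy,z 3.21 5.25 -3.09 grip 30.004271864891052 0.0296 rot [ 7.581e-01  6.521e-01  3.000e-04 -7.000e-04]
```

The spring answers with ~5 N at once, so leaf8 looks bound. As confirmation I'll raise it 3 mm and let go: a bound leaf stays put, a loose one drops. I'll compare images from before and after.

>>> {"method": "carry_out", "body": {"increments": [[0.0001,0.001,0,0,0],[0,0,0.003,0,0],[0,0,0,0,0],[0,0,0,0,0]]}}

```text
clock: 28.4
ee_pos: [0.586, -0.0161, 0.1472]
tcp_rot: [0.758, 0.652, -0.001, -0.001]
wrist_force: [-0.3, 4.1, -4.5]
width: 0.0298
grasp_force: 30.0
```

```bash
python3 st.py; python3 snap.py b1
```

```text
t 28.4 world [ 0.586  -0.0161  0.1472] yaw -0.15 stand x,y mm -0.88 -4.64 F sx,sy,z -0.93 3.97 -4.47 grip 30.00233994796872 0.0298 rot [ 7.581e-01  6.521e-01 -6.000e-04 -9.000e-04]
28.4 [ 0.586  -0.0161  0.1472] -0.1499 [-0.23  0.53  1.43  0.    1.19 -0.08]
```

>>> {"method": "carry_out", "body": {"increments": [[0,0,0,0,0.42],[0,0,0,0,0.42],[0,0,0,0,0.42],[0,0,0,0,0.42]]}}

```text
clock: 28.85
ee_pos: [0.5869, -0.0165, 0.1481]
tcp_rot: [0.758, 0.652, 0.0, 0.0]
wrist_force: [-0.2, 0.0, -0.5]
width: 0.0371
grasp_force: 0.0
```

```bash
python3 st.py; python3 snap.py b2; python3 - <<'E'
from h import *
a,b=[cv2.cvtColor(cv2.imread(f"pics/b{k}_raw.png"),cv2.COLOR_BGR2GRAY)[150:330,150:360] for k in(1,2)]
m=np.hstack([cv2.resize(cv2.convertScaleAbs(x,alpha=3),None,fx=1.9,fy=1.9*1.5,interpolation=cv2.INTER_CUBIC) for x in(a,b)]);cv2.imwrite("pics/crop6.png",m);print(m.shape)
E
```

```text
t 28.85 world [ 0.5869 -0.0165  0.1481] yaw -0.1501 stand x,y mm 0.03 -4.99 F sx,sy,z -0.25 -0.01 -0.5 grip 0.0 0.0371 rot [7.581e-01 6.521e-01 1.000e-04 5.000e-04]
28.85 [ 0.5869 -0.0165  0.1481] -0.1501 [-0.23  0.53  1.43 -0.    1.19 -0.08]
(513, 798)
```

View pics/crop6.png

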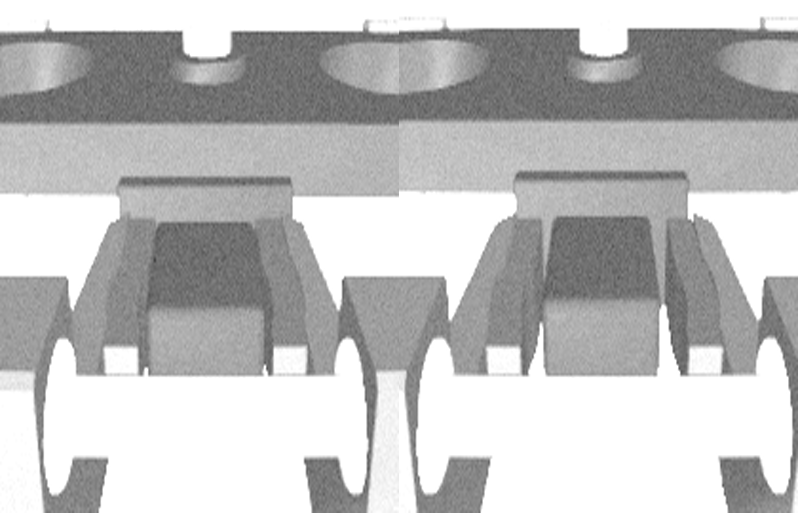

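Before and after match: the collar width is unchanged (172 px) and there's no 5 mm drop, only the camera's own small shift. The free leaf holds itself, so leaf8 is the first to bind. Regrip and push it home.

>>> {"method": "carry_out", "body": {"increments": [[0,0,0,0,0],[0,0,0,0,0],[0,0,0,0,0],[0,0,0,0,0],[0,0,-0.002,0,0],[0,0,-0.0015,0,0],[0,0,0,0,0]]}}

```text
clock: 29.6
ee_pos: [0.5871, -0.0164, 0.1445]
tcp_rot: [0.758, 0.652, 0.0, 0.001]
wrist_force: [-0.6, -1.8, 3.6]
width: 0.0298
grasp_force: 29.9
```

```bash
python3 st.py
```

```text
t 29.6 world [ 0.5871 -0.0164  0.1445] yaw -0.1501 stand x,y mm 0.18 -4.82 F sx,sy,z -0.33 -1.85 3.57 grip 29.942418876453303 0.0298 rot [7.581e-01 6.521e-01 4.000e-04 6.000e-04]
```

>>> {"method": "carry_out", "body": {"increments": [[0,0,-0.001,0,0],[0,0,0,0,0],[0,0,0,0,0]]}}

```text
clock: 29.9
ee_pos: [0.5871, -0.0164, 0.1436]
tcp_rot: [0.758, 0.652, 0.0, 0.001]
wrist_force: [1.1, -1.3, 4.9]
width: 0.0298
grasp_force: 29.9
```

```bash
python3 st.py
```

```text
t 29.9 world [ 0.5871 -0.0164  0.1436] yaw -0.15 stand x,y mm 0.18 -4.79 F sx,sy,z 1.3 -1.13 4.92 grip 29.93737818149384 0.0298 rot [7.581e-01 6.521e-01 4.000e-04 6.000e-04]
```

>>> {"method": "carry_out", "body": {"increments": [[0,0,-0.001,0,0],[0,0,0,0,0],[0,0,0,0,0]]}}

```text
clock: 30.2
ee_pos: [0.5871, -0.0164, 0.1427]
tcp_rot: [0.758, 0.652, 0.0, 0.001]
wrist_force: [-0.2, -1.5, 6.7]
width: 0.0296
grasp_force: 29.9
```

```bash
python3 st.py
```

```text
t 30.2 world [ 0.5871 -0.0164  0.1427] yaw -0.1501 stand x,y mm 0.17 -4.8 F sx,sy,z 0.01 -1.56 6.72 grip 29.944385335984407 0.0296 rot [7.581e-01 6.521e-01 4.000e-04 6.000e-04]
```

>>> {"method": "carry_out", "body": {"increments": [[0,0,-0.001,0,0],[0,0,0,0,0],[0,0,0,0,0]]}}

```text
clock: 30.5
ee_pos: [0.5871, -0.0164, 0.1425]
tcp_rot: [0.758, 0.652, 0.001, 0.001]
wrist_force: [-1.7, -1.0, 11.6]
width: 0.0299
grasp_force: 30.0
```

```bash
python3 st.py
```

```text
t 30.5 world [ 0.5871 -0.0164  0.1425] yaw -0.1499 stand x,y mm 0.26 -4.79 F sx,sy,z -1.57 -1.29 11.64 grip 29.99292820564733 0.0299 rot [7.581e-01 6.522e-01 5.000e-04 9.000e-04]
```

>>> {"method": "carry_out", "body": {"increments": [[0,0,-0.001,0,0],[0,0,0,0,0],[0,0,0,0,0]]}}

```text
clock: 30.8
ee_pos: [0.5873, -0.0164, 0.1424]
tcp_rot: [0.758, 0.652, 0.001, 0.001]
wrist_force: [-3.2, -0.3, 17.0]
width: 0.0299
grasp_force: 30.0
```

```bash
python3 st.py
```

```text
t 30.8 world [ 0.5873 -0.0164  0.1424] yaw -0.1498 stand x,y mm 0.37 -4.78 F sx,sy,z -3.16 -0.73 17.0 grip 30.047664054727647 0.0299 rot [7.581e-01 6.522e-01 7.000e-04 1.200e-03]
```

It has stopped hard at z = 0.1424, so leaf8 is seated on the axle. Relax, let go and retreat.

>>> {"method": "carry_out", "body": {"increments": [[0,0,0.0018,0,0],[0,0,0,0,0],[0,0,0,0,0.6],[0,0,0,0,0.6],[0,0,0,0,0.6],[0,0,0,0,0.6],[0,0,0.01,0,0.6],[0,0,0.03,0,0.6],[0,0,0.04,0,0.6],[0,-0.02,0.02,0,0.6],[0,-0.03,0.01,0,0.6],[0,-0.03,0,0,0.6],[0,0,0,0,0.6],[0,0,0,0,0.6]]}}

```text
clock: 32.2
ee_pos: [0.5866, -0.0963, 0.2524]
tcp_rot: [0.758, 0.652, 0.0, -0.0]
wrist_force: [-0.1, -0.5, -0.4]
width: 0.0528
grasp_force: 0.0
```

```bash
python3 st.py; python3 snap.py fin; python3 - <<'E'
# collar far-edge check without viewing: predicted corners of the collar for leaf8 home vs image
from h import *
import pickle
i=pickle.load(open("pics/fin.pkl","rb")); g=cv2.cvtColor(cv2.imread("pics/fin_raw.png"),cv2.COLOR_BGR2GRAY)
a=-.15;x=np.array([np.cos(a),np.sin(a),0]);y=np.array([-x[1],x[0],0]);M=np.array([.5876,-.0116,0])
P=lambda X,Y,Z:proj(i,M+x*X+y*Y+[0,0,Z])[0]
for z in(.137,.141):
  print(z,"collar L/R",P(-.027,-.015,z),P(.027,-.015,z),"y edges",P(0.02,.011,z),P(.02,-.019,z))
print("grip top corners",[P(s*.015,-.004+t*.008,.173).round(1).tolist() for s in(-1,1) for t in(-1,1)])
u=P(0,-.015,.137).round().astype(int); print(u,g[u[1],u[0]-45:u[0]+46].tolist()); v=P(.021,-.004,.137).round().astype(int);print(v,g[v[1]-40:v[1]+40,v[0]].tolist())
E
```

```text
t 32.2 world [ 0.5866 -0.0963  0.2524] yaw -0.1509 stand x,y mm 11.64 -83.9 F sx,sy,z 0.03 -0.54 -0.44 grip 0.0 0.0528 rot [ 7.584e-01  6.518e-01  1.000e-04 -1.000e-04]
32.2 [ 0.5866 -0.0963  0.2524] -0.1499 [-0.36  0.46  1.25  0.    1.43 -0.21]
0.137 collar L/R [214.69609296 112.84568901] [274.62299885 112.65147395] y edges [267.04320038  82.31754674] [266.81824997 117.19110493]
0.141 collar L/R [214.03648926 112.98241074] [274.88594665 112.78375659] y edges [267.19305817  81.97339172] [266.96026302 117.3925252 ]
grip top corners [[223.2, 110.2], [222.5, 88.6], [261.9, 110.0], [261.9, 88.4]]
[245 113] [180, 180, 180, 181, 180, 182, 179, 178, 182, 181, 182, 181, 179, 179, 176, 129, 47, 49, 51, 51, 48, 47, 48, 47, 52, 47, 50, 48, 49, 47, 51, 48, 54, 50, 53, 48, 53, 48, 51, 45, 51, 45, 49, 48, 50, 49, 47, 48, 48, 48, 53, 49, 51, 46, 48, 47, 49, 45, 49, 50, 46, 50, 50, 51, 47, 46, 46, 51, 48, 50, 48, 44, 50, 50, 40, 173, 182, 177, 177, 178, 177, 176, 176, 176, 173, 179, 179, 178, 177, 176, 173]
[268 100] [168, 172, 175, 179, 174, 175, 174, 178, 179, 179, 173, 168, 171, 172, 176, 180, 95, 49, 48, 48, 51, 50, 48, 43, 53, 52, 55, 51, 50, 50, 51, 53, 53, 51, 53, 50, 54, 51, 52, 52, 48, 48, 51, 49, 50, 50, 51, 46, 51, 52, 49, 50, 51, 48, 48, 47, 49, 67, 186, 204, 203, 204, 202, 204, 202, 203, 204, 203, 204, 204, 205, 205, 204, 204, 205, 204, 202, 205, 203, 203]
```

The collar edges match the home prediction to within a pixel (215.2/274.5 against 214.7/274.6, near edge 117.4 against 117.2). Handing in.

```bash
python3 -c "
from station import ctrl
print(ctrl.hand_in())"
```

```text
the job is handed in; nothing more can be done
None
```

I tried the 4 mm and 6 mm leaves first; both ran loose and are back in the gauge block. The 8 mm leaf was the first to bind and is left home on the axle, let go; I handed the job in at about 32 s, and `hand_in()` returned no verdict.

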